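# Dress a row of nut cans home in the sealing rack and drop its keeper bar

## Robot

A 7-joint arm with a two-finger parallel gripper is mounted at the origin on a cart in front of the work surface, level with it; the furniture and walls round the work are solid. World frame = base frame: x ahead of the robot, y to its left, z up, the work surface at z = 0. Lengths are in m, angles in rad, forces in N, time in s.
With the tool pointing down it reaches from about 0.425 to 0.925 m from the base axis. Payload 6.8 kg.
Tool frame: the origin (TCP) lies midway between the tips of the shut fingers; the grasp point (between the pads) lies 19 mm behind it; z points along the fingers, y is the line along which they close (so a half turn about z gives the same grasp; the last joint's range is limited). The gripper opens to 85 mm and grips with 20 to 120 N. Pads are 22 mm wide; open, the fingers measure 114 mm over their backs; the gripper's body (76 mm by 85 mm) begins 54 mm behind the grasp point. The pads swing forward as they close: fully open they stand 13 mm farther back than shut.
Start: joints at [1.22, 0.477, 0.022, 1.555, -0.011, 1.109, -0.083], TCP at [0.162, -0.655, 0.196] pointing down, gripper open.
Joint ranges: [-2.96, 2.96], [-0.34, 2.1], [-1.41, 1.46], [0.24, 2.44], [-1.37, 4.51], [0.17, 1.92], [-2.96, 2.96]. Speed limits (rad/s): [2.39, 2.39, 3.14, 3.14, 3.14, 3.14, 3.14].

## Interface

Orientations are given as a unit quaternion [w, x, y, z].
In Python, from station import * gives the robot as it stands.
- The arm moves only by the shell command python3 -m creep 'ROWS' [FORCE]. ROWS is JSON, a list of rows, each a list of 7 numbers: the gripper command: -1 is shut, 1 is fully open, values between are in proportion, then the shift along the world's x, y, z in mm, then the turn, a rotation vector about the world's x, y, z in rad. A call has 1 to 5 rows; each row shifts and turns the commanded pose from where the row before left it; what a row does not reach is not made up. A row lasts 1/8 s, in which the tool goes at most 62.5 mm and 10.7 degrees, less where a joint would pass 70% of its speed; a pose out of reach is approached as far as the arm can. A call is refused whole if a number of a shift passes 62.5 or a number of a turn 0.188, either way. A call with a gripper value outside its range is refused whole. The fingers move at their own pace and stop on an object; FORCE is the grip in N (left out, the last holds). Time passes only in rows, so rows that do not move let the fingers close. It gives the time, the measured TCP pose, the force, the opening and the grip force at its end, in the units of the state.
- get_obs(): the state, without advancing time (a new reading comes with each control period).
- read_camera(name): name is "scene" or "side" or "wrist"; returns (picture, depth): 420x560x3 uint8, red, green, blue; 420x560 float32, m along the optical axis (not along the pixel's ray), 0 where there is no reading.
- camera_params(name): a dict with "intrinsics" (3x3 intrinsics, pixels), "cam_to_world" (4x4, takes a point from camera to world coordinates); the wrist camera has in their place "mount" (4x4, takes a point from camera to tool coordinates, whose origin is the TCP and whose axes are the flange's). Camera axes: x right, y up, looking along -z (the intrinsics and any distortion apply to the point x, -y, -z); pixel columns grow to the right and rows downward; lengths in m; the calibration is good to about 2 mm. A picture is of the moment at which its call begins: read the wrist's pose just before it. camera_params takes no time and is no camera call.
- hand_in(): hands the job in; it is judged then, once.
The state is a dict: "t": time; "q": joint angles; "joint_vel": joint speeds; "joint_torque": joint torques, N m; "eef_pos": TCP position; "tool_rot": TCP orientation; "contact_force": force on the tool from outside, world axes, zero at the start; "torque": the same for the moment, N m; "gripper_width": opening from 0.0 (shut) to 1.0 (fully open); "grasp_force": force on a finger pad.
Only numpy, scipy, OpenCV 4.12 (cv2) and the standard library are available. Lean on these libraries where they do the work, as an engineer would, in place of code of your own. Each camera call takes 0.05 s, during which the arm holds its last target. There are 200 camera calls.

## Task

Get the row ready for its seal strips: the three nut cans in the green-railed can rack stand a little in front of their pockets. With your fingertips only, never gripping or lifting a can, run along the front of the row from the right-hand can (the end nearest the label dispenser) to the left-hand one and gently push each in turn fully home into its pocket; then swing the red-sleeved keeper bar over towards you and down in front of the cans until it stops, come away, and leave everything else where it is.

Things in the scene. Friction and masses are not known exactly. Their poses are not given: they have to be found in the camera images.
- rack: Can rack screwed to the table (its place varies): aluminium plate 5 mm thick, from x = -66 to +50 mm, 246 mm along y; on its far half a green rail, top 33 mm above the table, front face at x = +6 mm, with three round pockets (radius 36 mm, 76 mm apart). Origin: on the table under the middle pocket's centre; x points from the open front into the pockets, y along the row to the left, z up.
- pocket_right (a point): Centre of the right-hand pocket (y = -76 mm in the rack, the end nearest the label dispenser), on the plate, 5 mm above the table: where the can's underside centre belongs; the can's front is then at x = -35 mm in the rack.
- pocket_middle (a point): The same for the middle pocket (y = 0 in the rack). Round the rack: to its right the label dispenser, 0.25 m high, covers the table from x = 0.24 to 0.50 m, y = -0.15 to +0.10 m (robot frame); behind it an open ink pad 80 mm high; behind and to the left stacks of cans up to 0.37 m high, the nearest (70 mm across) centred at x = 0.60, y = 0.32 m.
- pocket_left (a point): The same for the left-hand pocket (y = +76 mm in the rack).
- keeper (a joint): Angle of the keeper bar, rad: 0 = closed, down on its stop in front of the cans; grows as it swings up and back (its arms stand at value + 0.083 above level; 1.49 is straight up, 1.60 the end). Starts raised, 1.20 to 1.42, and stays where it is left (friction 0.05 N m, about 1 N at the bar). With a can more than about 8 mm out of its pocket the bar catches on that can's top edge and will not close.
- keeper_bar (a point): Middle of the keeper's cross bar: steel rod along the rack's y, 7 mm thick, its middle 110 mm in a red sleeve 10 mm thick. It swings at 60 mm from the hinge line, its two arms outside the rack's ends (y = +-124 mm); closed it lies at x = -55 mm, 25 mm above the table, its sleeve 15 mm in front of the cans.
- keeper_hinge (a point): Middle of the keeper's hinge line: at x = +5 mm, y = 0 in the rack, 20 mm above the table, along the rack's y.
- can_fire_034: Clear can of orange cashews with white lid, 70 mm across, 45 mm high, 145 g, rigid, closed; origin at the centre of its underside, z up. One of the three task cans; it stands on the rack's base plate in front of one of the three pockets (any of them), 9 to 17 mm short of home, about 6 mm clear of its neighbour: pushed straight in it slides home, pushed along the row it binds.
- can_work: Clear can of brown cashews with white lid and a paper label round it, 70 mm across, 45 mm high, 145 g, rigid, closed; origin at the centre of its underside, z up. One of the three task cans; it stands on the rack's base plate in front of one of the three pockets (any of them), 9 to 17 mm short of home, about 6 mm clear of its neighbour: pushed straight in it slides home, pushed along the row it binds.
- can_pan_026: Clear can of brown cashews with white lid, no label, 70 mm across, 45 mm high, 145 g, rigid, closed; origin at the centre of its underside, z up. One of the three task cans; it stands on the rack's base plate in front of one of the three pockets (any of them), 9 to 17 mm short of home, about 6 mm clear of its neighbour: pushed straight in it slides home, pushed along the row it binds.
- seal_pad_0: Pad of paper seal strips, 25 x 42 x 11 mm, lying in front of the rack; bystander, leave alone. Origin under its centre.
- seal_pad_1: Pad of paper seal strips, 25 x 42 x 9 mm, lying in front of the rack; bystander, leave alone. Origin under its centre.
- tally_counter: Steel hand tally counter, 52 x 45 x 17 mm, behind the label dispenser; bystander, leave alone. Origin under its centre.
- date_stamp: Wooden hand stamp, 27 x 48 x 62 mm, by the tape stand; bystander, leave alone. Origin under its centre.
- glue_stick: Upright glue stick with a red cap, 25 mm across, 92 mm high, at the right-hand side of the table; bystander, leave alone. Origin under its centre.
- dust_brush: Flat crumb brush with a wooden handle, 36 x 188 x 12 mm, lying behind the label dispenser; bystander, leave alone. Origin under its centre.
Mind the look-alikes: they are no part of the job. What is shaped like the can_work but purple is not meant.

How it is judged:
On the way, in this order (a step that is already met when the one before it is completed fails the run):
1. the right-hand can is pushed home: its axis within 5 mm of its pocket's centre (horizontal distance between any of can_fire_034, can_work, can_pan_026 and pocket_right below 0.005 m), for 0.1 s.
2. then the middle can is pushed home, within 5 mm (horizontal distance between any of can_fire_034, can_work, can_pan_026 and pocket_middle below 0.005 m), for 0.1 s.
3. then the left-hand can is pushed home, within 5 mm (horizontal distance between any of can_fire_034, can_work, can_pan_026 and pocket_left below 0.005 m), for 0.1 s.
4. then the keeper bar is swung down to its stop (within 0.10 rad) (value of joint keeper below 0.1 rad), for 0.2 s.
At the end, for the whole second after the job is handed in: All three cans stand upright (within 0.1 rad) and at rest on the base plate, each axis within 5 mm of the centre of its own pocket, and the keeper bar is down within 0.10 rad of its stop (horizontal distance between any of can_fire_034, can_work, can_pan_026 and pocket_right below 0.005 m and horizontal distance between any of can_fire_034, can_work, can_pan_026 and pocket_middle below 0.005 m and horizontal distance between any of can_fire_034, can_work, can_pan_026 and pocket_left below 0.005 m and height (world z) of each of can_fire_034, can_work, can_pan_026 below 0.01 m and angle between each of can_fire_034, can_work, can_pan_026's own z axis and vertical below 0.1 rad and value of joint keeper below 0.1 rad and linear speed of each of can_fire_034, can_work, can_pan_026 below 0.01 m/s); the robot touches nothing.
It fails at once if a can is lifted (its underside more than 10 mm above the base plate) (height (world z) of any of can_fire_034, can_work, can_pan_026 above 0.015 m).
It fails at once if a can is tipped by more than 0.3 rad (angle between any of can_fire_034, can_work, can_pan_026's own z axis and vertical above 0.3 rad).
It fails at once if a can is taken between the fingers ((horizontal distance between the grasp point and can_fire_034 below 0.028 m and height (world z) of the grasp point below 0.05 m) or (horizontal distance between the grasp point and can_work below 0.028 m and height (world z) of the grasp point below 0.05 m) or (horizontal distance between the grasp point and can_pan_026 below 0.028 m and height (world z) of the grasp point below 0.05 m)).
It fails at once if a can is pressed harder than 35 N (contact force between the fingers and can_fire_034 above 35 N or contact force between the fingers and can_work above 35 N or contact force between the fingers and can_pan_026 above 35 N).
It fails at once if a bystander is moved by more than 20 mm (distance of any of seal_pad_0, seal_pad_1, tally_counter, date_stamp, glue_stick, dust_brush from where it was at the start of the episode above 0.02 m).
It also fails if it takes over 64 s, if anything falls off the work surface, if the arm or the gripper's body presses on something with over 40 N, if the wrist force passes 120 N, or if a joint passes its speed limit or range.

## Working session

There is one attempt and no reset: what is moved stays moved. The work goes in short steps, Python scripts to look and compute and a shell command to move; the robot and the scene stay as the last step left them, time stands still between calls to the robot, and variables do not carry over. Pictures are saved under pics/ and viewed, at most 10 in all, crops included, and the job is handed in when it is done.

```bash
mkdir -p pics; cat > h.py <<'E'
from station import *
import numpy as np, cv2
def save(n,img): cv2.imwrite('pics/'+n+'.png',img[:,:,::-1])
def pts(name,depth,obs=None):
    p=camera_params(name);K=np.array(p['intrinsics'])
    h,w=depth.shape;u,v=np.meshgrid(np.arange(w),np.arange(h))
    P=np.stack([(u-K[0,2])/K[0,0]*depth,-(v-K[1,2])/K[1,1]*depth,-depth],-1)
    T=np.array(p['cam_to_world']) if 'cam_to_world' in p else None
    return P@T[:3,:3].T+T[:3,3]
E
python3 - <<'E'
from h import *
o=get_obs();print(o)
for n in ['scene','side']:
    im,d=read_camera(n);save(n,im);np.savez('/tmp/'+n,im=im,d=d)
    print(n,camera_params(n))
print(camera_params('wrist'))
E
```

```text
{'t': 0.0, 'q': array([ 1.2199049 ,  0.47780475,  0.02235062,  1.55643085, -0.01147632,
        1.10930831, -0.08313478]), 'joint_vel': array([ 0.00157606, -0.00017608, -0.00065596, -0.00143564,  0.00095227,
        0.00078341, -0.0001653 ]), 'joint_torque': array([-2.02699408e-05, -5.96443391e+01,  1.60800867e+00, -2.81196338e+01,
        1.24495814e-02,  9.18635807e-03,  1.18460378e-06]), 'eef_pos': array([ 0.16209056, -0.65458205,  0.19523158]), 'tool_rot': array([-8.91386041e-04,  9.92640903e-01,  1.21091727e-01, -1.90211783e-04]), 'contact_force': array([-0.63990963, -0.35124794, -0.1075916 ]), 'torque': array([ 0.0131952 ,  0.00020884, -0.00724565]), 'grasp_force': 0.0, 'gripper_width': 1.0021279327989596}
scene {'intrinsics': array([[513.48112458,   0.        , 278.17775098],
       [  0.        , 513.48112458, 205.48110196],
       [  0.        ,   0.        ,   1.        ]]), 'cam_to_world': array([[ 0.71558851,  0.37813959, -0.58731893, -0.5175605 ],
       [-0.69848673,  0.39581697, -0.59619227, -0.98504107],
       [ 0.0070269 ,  0.83686282,  0.54736756,  0.99154119],
   
[... 317 characters left out ...]
  [-0.95747351, -0.18961985,  0.21745988,  0.23470731],
       [ 0.00997298,  0.73150357,  0.68176467,  0.7558764 ],
       [ 0.        ,  0.        ,  0.        ,  1.        ]])}
{'intrinsics': array([[297.90941179,   0.        , 277.81452775],
       [  0.        , 297.90941179, 211.18884432],
       [  0.        ,   0.        ,   1.        ]]), 'mount': array([[ 2.07418615e-04,  9.50554528e-01,  3.10557638e-01,
         8.03252255e-02],
       [ 9.99999978e-01, -2.02601794e-04, -4.77674887e-05,
         3.58458709e-04],
       [ 1.75139319e-05,  3.10557642e-01, -9.50554549e-01,
        -1.76516617e-01],
       [ 0.00000000e+00,  0.00000000e+00,  0.00000000e+00,
         1.00000000e+00]])}
```

View pics/scene.png

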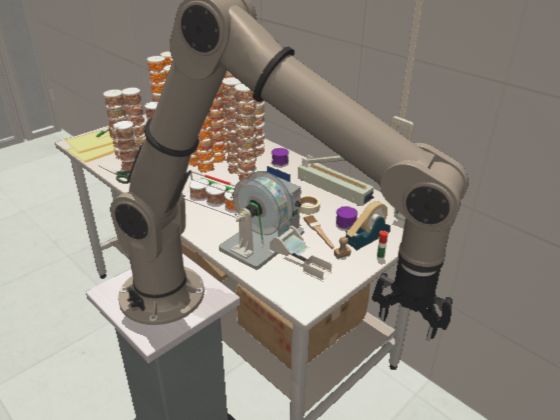

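View pics/side.png

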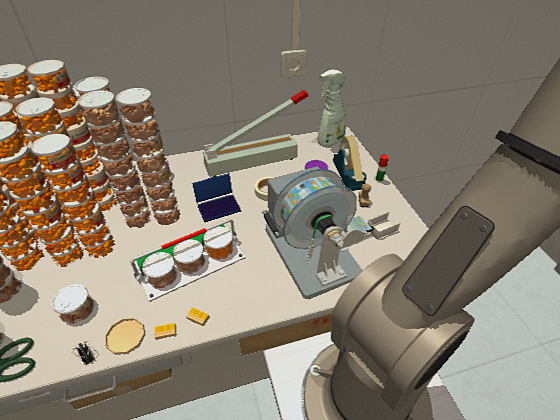

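The scene view shows the dispenser at about (262,210), with the rack behind it and partly hidden. The side view shows the rack at about (190,257), with cans at (159,267), (188,255) and (219,242) and the red sleeve at (184,239). Things that could be mistaken for the task cans are a lone can at (72,300), the stacks, and purple cans at (315,168). The wanted cans are the three on the green-railed plate.

```bash
python3 - <<'E'
from h import *
z=np.load('/tmp/side.npz');im,d=z['im'],z['d']
P=pts('side',d)
c=im[205:305,120:260];cv2.imwrite('pics/crop.png',cv2.resize(c[:,:,::-1],None,fx=5.5,fy=5.5,interpolation=cv2.INTER_CUBIC))
hsv=cv2.cvtColor(im,cv2.COLOR_RGB2HSV)
def rep(n,m):
    roi=np.zeros(m.shape,bool);roi[205:305,120:260]=1
    m=m&roi
    k,l,s,ce=cv2.connectedComponentsWithStats(m.astype(np.uint8))
    for i in range(1,k):
        if s[i,4]>25:
            q=P[(l==i)&(d>0)];print(n,s[i],ce[i].round(1),'mean',q.mean(0).round(4),'med',np.median(q,0).round(4),'lo',np.percentile(q,3,0).round(3),'hi',np.percentile(q,97,0).round(3))
H,S,V=cv2.split(hsv)
rep('red',((H<6)|(H>174))&(S>150)&(V>90))
rep('green',(H>45)&(H<90)&(S>100))
rep('lid',(S<40)&(V>150)&(P[:,:,2]>.04)&(P[:,:,2]<.065))
rep('plate',(P[:,:,2]>-.002)&(P[:,:,2]<.012)&(S<25))
m=((H<6)|(H>174))&(S>150)&(V>90);m[:,:120]=0;m[:,260:]=0;m[:205]=0;m[305:]=0
q=P[m&(d>0)];c=q.mean(0);w=np.linalg.svd(q-c)[2][0];print('reddir',w)
E
```

```text
red [161 228  46  21 173] [182.9 238.4] mean [0.4231 0.2808 0.0821] med [0.4215 0.2815 0.0836] lo [0.408 0.229 0.08 ] hi [0.436 0.329 0.086]
green [189 232  17  13  74] [198.7 238. ] mean [0.4583 0.2461 0.0339] med [0.4601 0.2444 0.033 ] lo [0.44  0.233 0.018] hi [0.472 0.264 0.052]
green [137 244  40  32 160] [154.6 255.8] mean [0.4303 0.3546 0.0349] med [0.4333 0.3562 0.0335] lo [0.401 0.308 0.011] hi [0.451 0.395 0.079]
lid [155 210  17   4  36] [162.8 211.4] mean [0.5674 0.3244 0.0462] med [0.5675 0.3253 0.0457] lo [0.562 0.306 0.043] hi [0.575 0.342 0.05 ]
lid [204 227  29  21 434] [218.1 237.1] mean [0.4334 0.1996 0.0499] med [0.4324 0.1994 0.0499] lo [0.403 0.169 0.047] hi [0.464 0.23  0.052]
lid [173 240  30  23 485] [187.9 250.9] mean [0.4101 0.276  0.0498] med [0.4085 0.2763 0.0497] lo [0.381 0.246 0.047] hi [0.442 0.306 0.052]
lid [143 252  31  25 556] [158.  264.5] mean [0.3888 0.3465 0.0498] med [0.387  0.3466 0.0498] lo [0.359 0.316 0.047] hi [0.421 0.376 0.052]
plate [ 140  240  106   61 1216] [192.9 273.1] mean [0.3771 0.2726 0.0053] med [0.3761 0.2697 0.0054] lo [0.337 0.155 0.002] hi [0.43  0.388 0.008]
reddir [-0.21220055  0.97641988 -0.0396881 ]
```

View pics/crop.png

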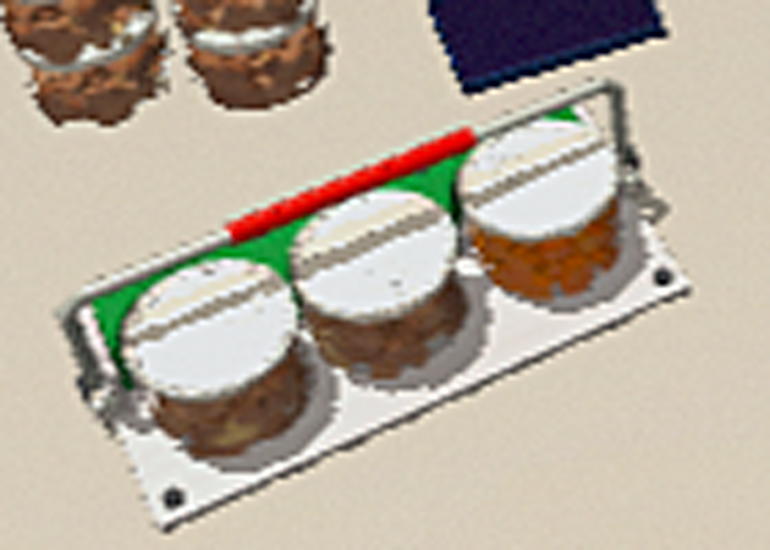

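The crop shows three white-lidded cans on the railed plate: orange on the right at (540,230), brown in the middle at (380,290), brown on the left at (215,370). The red sleeve runs (230,230)–(472,135). The plate's front corners are at (163,528) and (690,290), and its screws at (173,497) and (663,277).

```bash
cat >> h.py <<'E'
def ray(name,u,v,z):
    p=camera_params(name);K=np.array(p['intrinsics']);T=np.array(p['cam_to_world'])
    r=T[:3,:3]@np.array([(u-K[0,2])/K[0,0],-(v-K[1,2])/K[1,1],-1]);return T[:3,3]+r*(z-T[2,3])/r[2]
E
python3 - <<'E'
from h import *
def c(u,v,z): return ray('side',120+(u+.5)/5.5-.5,205+(v+.5)/5.5-.5,z)
for n,a,b,z in [('front',(163,526),(690,289),.004),('screws',(173,497),(663,277),.005),('bar',(72,310),(608,88),.08),('sleeve',(231,231),(472,136),.081)]:
    A,B=c(*a,z),c(*b,z);D=A-B;print(n,A.round(4),B.round(4),'len',np.linalg.norm(D).round(4),'ang',np.arctan2(-D[0],D[1]).round(4))
z=np.load('/tmp/side.npz');im,d=z['im'],z['d'];P=pts('side',d)
# lid circles by ray at z=.05
H,S,V=cv2.split(cv2.cvtColor(im,cv2.COLOR_RGB2HSV))
m=((P[:,:,2]>.043)&(P[:,:,2]<.06)&(d>0)).astype(np.uint8);m[:225]=0;m[:,:120]=0;m[:,260:]=0;m[305:]=0
k,l,s,ce=cv2.connectedComponentsWithStats(m)
for i in range(1,k):
    if s[i,4]>150:
        q=P[l==i];(x,y),r=cv2.minEnclosingCircle(q[:,:2].astype(np.float32));print('lid',x,y,r,q[:,:2].mean(0))
# plate front edge via depth pts
E
```

```text
front [0.3301 0.3786 0.004 ] [0.3897 0.144  0.004 ] len 0.2421 ang 0.2489
screws [0.3424 0.3739 0.005 ] [0.3991 0.1544 0.005 ] len 0.2267 ang 0.2532
bar [0.3888 0.3949 0.08  ] [0.4512 0.1634 0.08  ] len 0.2397 ang 0.2631
sleeve [0.4123 0.3306 0.081 ] [0.4381 0.2262 0.081 ] len 0.1075 ang 0.2415
lid 0.4336712062358856 0.1993502378463745 0.03640080988407135 [0.43227847 0.20008468]
lid 0.4104402959346771 0.2743452191352844 0.037128597497940063 [0.40956373 0.27552722]
lid 0.3893771469593048 0.3466576039791107 0.036841992288827896 [0.38826712 0.34592694]
```

```bash
python3 - <<'E'
from h import *
for u,v in [(165,330),(198,316),(72,300),(126,335)]: print(ray('side',u,v,.01).round(3))
E
python3 -m creep '[[-1,0,0,45,0,0,0],[-1,0,0,50,0,0,0],[-1,10,0,50,0,0,0],[-1,20,20,50,0,0,0],[-1,40,40,30,0,0,0]]' 20
python3 -m creep '[[-1,40,45,0,0,0,0],[-1,40,45,0,0,0,0],[-1,40,45,0,0,0,0],[-1,40,45,0,0,0,0],[-1,40,45,0,0,0,0]]'
python3 -m creep '[[-1,30,45,0,0,0,0],[-1,30,45,0,0,0,0],[-1,20,45,0,0,0,0],[-1,10,45,0,0,0,0],[-1,0,45,0,0,0,0]]'
```

```text
[0.243 0.349 0.01 ]
[0.256 0.278 0.01 ]
[0.375 0.543 0.01 ]
[0.254 0.427 0.01 ]
t: 0.72
eef_pos: [0.23, -0.5972, 0.4226]
tool_rot: [0.001, 0.993, 0.119, -0.0]
contact_force: [1.3, -0.9, -0.6]
gripper_width: 0.002
grasp_force: 0.0
t: 1.35
eef_pos: [0.4322, -0.3694, 0.4202]
tool_rot: [-0.0, 0.993, 0.121, -0.0]
contact_force: [1.9, -0.2, 0.0]
gripper_width: -0.003
grasp_force: 0.0
t: 1.98
eef_pos: [0.5216, -0.1443, 0.4197]
tool_rot: [-0.0, 0.993, 0.122, -0.001]
contact_force: [0.6, 1.3, -0.4]
gripper_width: -0.003
grasp_force: 0.0
```

```bash

python3 -m creep '[[-1,0,50,0,0,0,0],[-1,0,50,0,0,0,0],[-1,-10,50,0,0,0,0],[-1,-20,50,0,0,0,0],[-1,-20,50,0,0,0,0]]'
python3 -m creep '[[-1,-30,50,0,0,0,0],[-1,-30,50,-30,0,0,0],[-1,-30,45,-40,0,0,0],[-1,-20,10,-30,0,0,0],[-1,0,0,0,0,0,0]]'
python3 - <<'E'
from h import *
o=get_obs();im,d=read_camera('wrist');save('w1',im);np.savez('/tmp/w1',im=im,d=d,p=o['eef_pos'],r=o['tool_rot'])
print(o['eef_pos'],o['q'])
E
```

```text
t: 2.6
eef_pos: [0.4703, 0.1053, 0.4201]
tool_rot: [0.0, 0.993, 0.121, -0.0]
contact_force: [-0.5, -0.4, -0.4]
gripper_width: -0.002
grasp_force: 0.0
t: 3.22
eef_pos: [0.3625, 0.253, 0.323]
tool_rot: [0.001, 0.992, 0.123, -0.002]
contact_force: [0.4, -0.1, 0.4]
gripper_width: -0.003
grasp_force: 0.0
[0.36248431 0.25304259 0.32296498] [-0.01952106  0.02329815 -0.72763728  1.86125202  0.01604191  1.26732463
 -2.07642211]
```

View pics/w1.png

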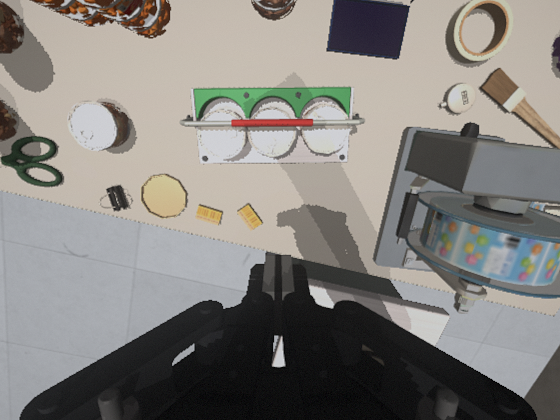

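The wrist view shows the rack square to the image: rail back corners (193,88) and (354,88), front screws (207,157) and (343,156), sleeve (232–312,122), and cans under the bar at about (222,130), (272,130) and (325,125).

```bash
cat >> h.py <<'E'
from scipy.spatial.transform import Rotation as R
def wT(p,r):
    T=np.eye(4);T[:3,:3]=R.from_quat(np.roll(r,-1)).as_matrix();T[:3,3]=p
    return T@np.array(camera_params('wrist')['mount'])
def wpts(d,p,r):
    K=np.array(camera_params('wrist')['intrinsics']);T=wT(p,r)
    v,u=np.mgrid[:d.shape[0],:d.shape[1]]
    return np.stack([(u-K[0,2])/K[0,0]*d,-(v-K[1,2])/K[1,1]*d,-d],-1)@T[:3,:3].T+T[:3,3]
def wray(u,v,z,p,r):
    K=np.array(camera_params('wrist')['intrinsics']);T=wT(p,r)
    q=T[:3,:3]@np.array([(u-K[0,2])/K[0,0],-(v-K[1,2])/K[1,1],-1]);return T[:3,3]+q*(z-T[2,3])/q[2]
E
python3 - <<'E'
from h import *
z=np.load('/tmp/w1.npz');im,d,p,r=z['im'],z['d'],z['p'],z['r']
P=wpts(d,p,r)
w=lambda u,v,h:wray(u,v,h,p,r)
for n,a,b,h in [('front',(196,163),(350,163),.005),('screws',(207,157.5),(343,156.5),.005),('railback',(193,88),(354,88),.033)]:
    A,B=w(*a,h),w(*b,h);D=A-B;print(n,A.round(4),B.round(4),np.linalg.norm(D).round(4),'ang',np.arctan2(-D[0],D[1]).round(4),'mid',((A+B)/2).round(4))
roi=np.zeros(d.shape,bool);roi[80:170,185:365]=1
H,S,V=cv2.split(cv2.cvtColor(im,cv2.COLOR_RGB2HSV))
m=((P[:,:,2]>.043)&(P[:,:,2]<.06)&roi).astype(np.uint8)
k,l,s,ce=cv2.connectedComponentsWithStats(cv2.morphologyEx(m,cv2.MORPH_OPEN,np.ones((2,2))))
for i in range(1,k):
    if s[i,4]>40: q=P[l==i];print('lid',s[i],cv2.minEnclosingCircle(q[:,:2].astype(np.float32)),q.mean(0).round(4))
m=((P[:,:,2]>.026)&(P[:,:,2]<.038)&roi&(H>45)&(H<85)&(S>100));q=P[m];print('rail',cv2.minAreaRect((q[:,:2]*1000).astype(np.float32)))
m=(roi&((H<6)|(H>174))&(S>150));q=P[m];print('red',q.mean(0),cv2.minAreaRect((q[:,:2]*1000).astype(np.float32)))
m=((P[:,:,2]>.068)&roi);q=P[m];print('bar',cv2.minAreaRect((q[:,:2]*1000).astype(np.float32)))
E
```

```text
front [0.3312 0.384  0.005 ] [0.3935 0.1363 0.005 ] 0.2554 ang 0.2462 mid [0.3624 0.2602 0.005 ]
screws [0.3446 0.3679 0.005 ] [0.4008 0.1509 0.005 ] 0.2241 ang 0.2535 mid [0.3727 0.2594 0.005 ]
railback [0.4441 0.3994 0.033 ] [0.501 0.173 0.033] 0.2334 ang 0.2466 mid [0.4726 0.2862 0.033 ]
lid [305 105  44  16 527] ((0.450998455286026, 0.22027941048145294), 0.0535292774438858) [0.4569 0.2036 0.0535]
lid [252 108  40  13 370] ((0.43176689743995667, 0.27796509861946106), 0.029269607737660408) [0.4363 0.28   0.0542]
lid [202 110  38  12 326] ((0.4228608012199402, 0.32422566413879395), 0.05467316880822182) [0.4162 0.3496 0.0534]
lid [ 198  127   49   34 1325] ((0.3940841555595398, 0.3165743947029114), 0.06432538479566574) [0.382  0.3414 0.0481]
lid [ 302  126   49   29 1114] ((0.43966785073280334, 0.21156913042068481), 0.06132262200117111) [0.4236 0.1937 0.0475]
lid [ 248  128   49   30 1187] ((0.4057888686656952, 0.2705368101596832), 0.037871744483709335) [0.4011 0.2705 0.0484]
rail ((453.32330322265625, 283.91522216796875), (39.67852783203125, 227.71324157714844), 14.659977912902832)
red [0.42764862 0.27537971 0.0854628 ] ((431.61749267578125, 277.68670654296875), (15.915901184082031, 107.69737243652344), 14.119383811950684)
bar ((431.8715515136719, 273.730712890625), (17.35431671142578, 244.06280517578125), 14.108199119567871)
```

```bash

python3 -m creep '[[-1,8,-33,0,0,0,0],[-1,8,-33,0,0,0,0],[-1,0,0,-45,0,0,0],[-1,0,0,-45,0,0,0],[-1,0,0,-45,0,0,0]]'
python3 -m creep '[[-1,0,0,-45,0,0,0],[-1,0,0,-40,0,0,0],[-1,0,0,-35,0,0,0],[-1,0,0,-20,0,0,0],[-1,0,0,0,0,0,0]]'; python3 -c "
from h import *;o=get_obs();print(o['q'],R.from_quat(np.roll(o['tool_rot'],-1)).as_matrix().round(3))"
```

```text
t: 3.9
eef_pos: [0.3835, 0.1865, 0.19]
tool_rot: [-0.0, 0.993, 0.119, 0.002]
contact_force: [0.7, -0.1, -0.1]
gripper_width: 0.0
grasp_force: 0.0
t: 4.53
eef_pos: [0.3822, 0.1864, 0.0493]
tool_rot: [0.0, 0.993, 0.12, -0.001]
contact_force: [-0.2, -0.1, -0.3]
gripper_width: -0.001
grasp_force: 0.0
[-0.08211153  0.3565266  -0.59799041  2.22333745  0.3317401   0.6476456
 -2.24912667] [[ 0.971  0.238 -0.001]
 [ 0.238 -0.971 -0.001]
 [-0.001  0.    -1.   ]]
```

```bash

python3 -m creep '[[-1,0,0,-14,0,0,0],[-1,0,0,-12,0,0,0],[-1,0,0,0,0,0,0]]'; 
python3 -m creep '[[-1,2.9,0.7,0,0,0,0],[-1,2.9,0.7,0,0,0,0],[-1,1.9,0.5,0,0,0,0],[-1,0,0,0,0,0,0]]'
```

```text
t: 4.9
eef_pos: [0.3805, 0.1869, 0.0231]
tool_rot: [0.0, 0.993, 0.121, -0.001]
contact_force: [0.4, 0.7, 0.5]
gripper_width: 0.001
grasp_force: 0.0
t: 5.4
eef_pos: [0.3889, 0.1893, 0.0239]
tool_rot: [-0.0, 0.993, 0.121, 0.0]
contact_force: [-0.7, 1.0, 0.5]
gripper_width: -0.0
grasp_force: 0.0
```

```bash

python3 -m creep '[[-1,1.9,0.5,0,0,0,0],[-1,1.9,0.5,0,0,0,0],[-1,1.9,0.5,0,0,0,0],[-1,0,0,0,0,0,0]]'
python3 -m creep '[[-1,1.5,0.4,0,0,0,0],[-1,1.5,0.4,0,0,0,0],[-1,0,0,0,0,0,0]]'
```

```text
t: 5.9
eef_pos: [0.3944, 0.1908, 0.0237]
tool_rot: [-0.0, 0.993, 0.121, 0.0]
contact_force: [0.6, 0.1, 0.0]
gripper_width: -0.005
grasp_force: 0.0
t: 6.28
eef_pos: [0.3974, 0.1916, 0.0238]
tool_rot: [-0.0, 0.993, 0.121, 0.0]
contact_force: [0.1, 0.8, 0.2]
gripper_width: -0.0
grasp_force: 0.0
```

```bash

python3 -m creep '[[-1,1,0.25,0,0,0,0],[-1,1,0.25,0,0,0,0],[-1,0,0,0,0,0,0]]'
python3 -m creep '[[-1,1,0.25,0,0,0,0],[-1,0,0,0,0,0,0]]'
python3 -m creep '[[-1,1,0.25,0,0,0,0],[-1,0,0,0,0,0,0]]'
python3 - <<'E'
from h import *
im,d=read_camera('side');np.savez('/tmp/s2',im=im,d=d);c=im[195:305,120:280];cv2.imwrite('pics/s2.png',cv2.resize(c[:,:,::-1],None,fx=4.8,fy=4.8,interpolation=cv2.INTER_CUBIC))
E
```

```text
t: 6.65
eef_pos: [0.3994, 0.192, 0.0237]
tool_rot: [-0.0, 0.993, 0.121, 0.0]
contact_force: [-0.4, 0.2, -0.5]
gripper_width: 0.003
grasp_force: 0.0
t: 6.9
eef_pos: [0.4003, 0.1923, 0.0237]
tool_rot: [-0.0, 0.993, 0.121, 0.0]
contact_force: [0.4, 0.3, 0.0]
gripper_width: 0.001
grasp_force: 0.0
t: 7.15
eef_pos: [0.4014, 0.1926, 0.0237]
tool_rot: [-0.0, 0.993, 0.121, 0.0]
contact_force: [0.4, -0.2, -0.1]
gripper_width: -0.001
grasp_force: 0.0
```

View pics/s2.png

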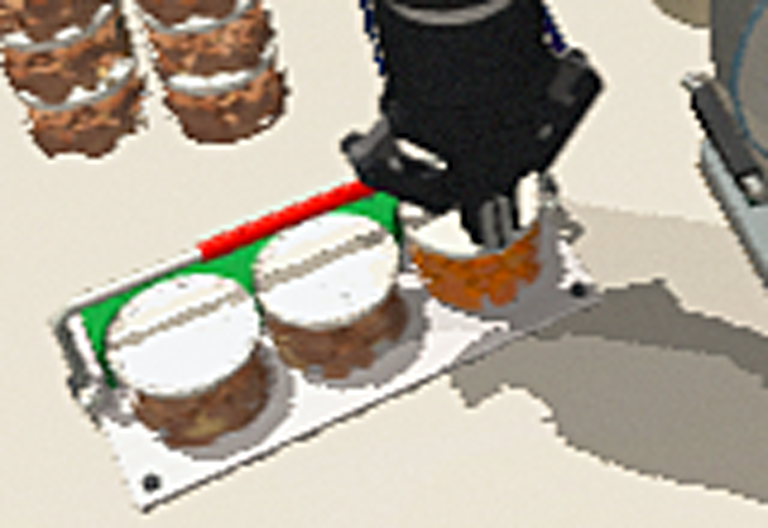

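The crop shows the tool in front of the right can, with its fingertips at about (497,243) and the bar untouched. I'll check the numbers.

```bash
python3 - <<'E'
from h import *
z=np.load('/tmp/s2.npz');im,d=z['im'],z['d'];P=pts('side',d)
print('tip ray',ray('side',223.5,245.6,.024).round(4), ray('side',223.5,245.6,.04).round(4))
print('tip depthpts',P[240:247,221:227].reshape(-1,3)[::5].round(4))
E=np.array([[.9692,.2464],[-.2464,.9692]]);O=np.array([.4255,.277])
H,S,V=cv2.split(cv2.cvtColor(im,cv2.COLOR_RGB2HSV))
z0=np.load('/tmp/side.npz');P0=pts('side',z0['d'])
for Q,I in [(P0,z0['im']),(P,im)]:
    H,S,V=cv2.split(cv2.cvtColor(I,cv2.COLOR_RGB2HSV))
    q=(Q[:,:,:2]-O)@E.T
    m=(Q[:,:,2]>.012)&(Q[:,:,2]<.035)&(H<20)&(S>120)&(V>60)
    for y in (-.076,0,.076):
        s=m&(abs(q[:,:,1]-y)<.012)&(q[:,:,0]<0)&(q[:,:,0]>-.07)
        print(y,'front x',np.median(q[s][:,0]) if s.any() else None,s.sum())
        s=m&(abs(abs(q[:,:,1]-y)-.022)<.006)&(q[:,:,0]<0)&(q[:,:,0]>-.07)
        print('   sides x',np.median(q[s][:,0]) if s.any() else None,s.sum())
E
```

```text
tip ray [0.4247 0.1902 0.024 ] [0.4109 0.1911 0.04  ]
tip depthpts [[0.3854 0.1967 0.0907]
 [0.3901 0.185  0.0817]
 [0.3903 0.1876 0.0787]
 [0.3893 0.1903 0.0772]
 [0.3891 0.1929 0.0747]
 [0.3892 0.1956 0.0719]
 [0.3918 0.1981 0.0661]
 [0.3888 0.1867 0.0657]
 [0.4001 0.1885 0.0499]]
-0.076 front x -0.04368915909314021 60
   sides x -0.03598317484382676 56
0 front x -0.04443934806888244 55
   sides x -0.042539886303644074 35
0.076 front x -0.04941388507159775 71
   sides x -0.04295071267251187 54
-0.076 front x -0.04278607621728574 62
   sides x -0.03521081865269562 59
0 front x -0.04380501092421618 54
   sides x -0.042299395187498104 30
0.076 front x -0.04850665171664305 66
   sides x -0.04179773641678573 46
```

```bash
python3 - <<'E'
from h import *
z=np.load('/tmp/s2.npz');im,d=z['im'],z['d'];P=pts('side',d)
p=camera_params('side');K=np.array(p['intrinsics']);T=np.linalg.inv(np.array(p['cam_to_world']))
for X in [(.4014,.1926,.0237),(.390,.190,.0237),(.4014,.1926,.06)]:
    c=T[:3,:3]@X+T[:3,3];print('proj',K[0,2]+K[0,0]*c[0]/-c[2],K[1,2]-K[1,1]*c[1]/-c[2])
for c in (218,220,222,224,226):
  print(c)
  for r in range(232,262,3): print(r,P[r,c].round(3),im[r,c])
E
```

```text
proj 224.23295292593897 252.86812019828818
proj 226.13517522591204 256.14027234082585
proj 222.80749073017478 243.21496653242954
218
232 [0.38  0.201 0.125] [16 19 17]
235 [0.383 0.202 0.112] [26 23 25]
238 [0.389 0.203 0.095] [20 22 21]
241 [0.39  0.204 0.085] [16 23 20]
244 [0.391 0.205 0.073] [0 0 0]
247 [0.402 0.205 0.05 ] [239 240 223]
250 [0.411 0.206 0.029] [150  60   0]
253 [0.415 0.207 0.012] [128  60   0]
256 [0.404 0.209 0.014] [178  81   0]
259 [0.401 0.21  0.006] [134  94  68]
220
232 [0.385 0.196 0.118] [28 30 28]
235 [0.386 0.197 0.107] [26 24 28]
238 [0.39  0.198 0.093] [71 70 68]
241 [0.391 0.199 0.082] [66 64 61]
244 [0.39  0.2   0.072] [47 45 47]
247 [0.399 0.201 0.051] [118 119 118]
250 [0.402 0.202 0.037] [147  68   0]
253 [0.402 0.203 0.026] [154  78  29]
256 [0.402 0.204 0.015] [149  90  51]
259 [0.403 0.205 0.002] [127 103  86]
222
232 [0.396 0.191 0.105] [25 28 29]
235 [0.388 0.193 0.104] [32 31 29]
238 [0.389 0.194 0.092] [84 85 79]
241 [0.388 0.195 0.084] [94 95 87]
244 [0.389 0.196 0.072] [110 108 101]
247 [0.386 0.197 0.065] [110 117 118]
250 [0.4   0.197
[... 170 characters left out ...]
 31]
235 [0.392 0.188 0.098] [34 34 38]
238 [0.39  0.189 0.09 ] [82 81 76]
241 [0.39 0.19 0.08] [70 65 64]
244 [0.389 0.191 0.07 ] [40 41 38]
247 [0.4   0.191 0.048] [161 142 129]
250 [0.399 0.192 0.038] [134  65   6]
253 [0.404 0.193 0.02 ] [159  72   0]
256 [0.4   0.194 0.013] [148  76  36]
259 [0.399 0.196 0.003] [123 122 122]
226
232 [0.39  0.183 0.109] [30 26 24]
235 [0.389 0.183 0.099] [0 0 0]
238 [0.395 0.184 0.083] [41 44 38]
241 [0.389 0.185 0.079] [83 84 79]
244 [0.39  0.186 0.068] [107 109 108]
247 [0.406 0.186 0.039] [142  72   0]
250 [0.402 0.187 0.032] [142  84  29]
253 [0.4   0.188 0.023] [142  75  30]
256 [0.4   0.19  0.012] [140  70  30]
259 [0.395 0.191 0.007] [123 122 119]
```

```bash
python3 - <<'E'
from h import *
z=np.load('/tmp/w1.npz');d=z['d'];p,r=z['p'],z['r'];P=wpts(d,p,r)
Rm=R.from_quat(np.roll(r,-1)).as_matrix();L=(P-p)@Rm
for v in (250,254,258,262,270,280,300,330): print(v,[ (d[v,u].round(3),(L[v,u]*1000).round(0)) for u in (268,278,288)])
o=get_obs();im,d=read_camera('wrist');P=wpts(d,o['eef_pos'],o['tool_rot']);L=(P-o['eef_pos'])@R.from_quat(np.roll(o['tool_rot'],-1)).as_matrix()
for v in (225,235,245,250,255,260,270): print(v,[(d[v,u].round(3),(L[v,u]*1000).round(0),P[v,u].round(3),im[v,u]) for u in (270,285)])
save('w2',im)
E
```

```text
250 [(np.float32(0.552), array([-159.,  -18.,  325.])), (np.float32(0.549), array([-158.,    1.,  323.])), (np.float32(0.55), array([-159.,   19.,  324.]))]
254 [(np.float32(1.284), array([-494.,  -42.,  986.])), (np.float32(1.281), array([-493.,    1.,  984.])), (np.float32(0.554), array([-167.,   19.,  325.]))]
258 [(np.float32(0.149), array([ 12.,  -5., -43.])), (np.float32(0.15), array([ 11.,   0., -41.])), (np.float32(0.149), array([ 12.,   5., -42.]))]
262 [(np.float32(0.145), array([ 12.,  -4., -47.])), (np.float32(0.145), array([ 12.,   0., -46.])), (np.float32(0.145), array([ 12.,   5., -46.]))]
270 [(np.float32(0.138), array([ 12.,  -4., -54.])), (np.float32(0.137), array([ 12.,   0., -55.])), (np.float32(0.138), array([ 11.,   5., -53.]))]
280 [(np.float32(0.13), array([ 11.,  -4., -62.])), (np.float32(0.129), array([ 12.,   0., -63.])), (np.float32(0.13), array([ 11.,   5., -62.]))]
300 [(np.float32(0.113), array([ 13.,  -3., -80.])), (np.float32(0.123), array([  8.,   0., -71.])), (np.float32(0.114), array([ 13.,   4., -79.]))]
330 [(np.float32(0.101), array([ 10.,  -3.,
[... 1032 characters left out ...]
type=uint8))]
255 [(np.float32(0.153), array([ 12.,  -4., -38.]), array([0.412, 0.199, 0.062]), array([73, 71, 68], dtype=uint8)), (np.float32(0.153), array([ 12.,   4., -38.]), array([0.413, 0.191, 0.062]), array([72, 72, 69], dtype=uint8))]
260 [(np.float32(0.146), array([ 12.,  -3., -45.]), array([0.412, 0.199, 0.069]), array([84, 83, 79], dtype=uint8)), (np.float32(0.147), array([ 12.,   4., -44.]), array([0.414, 0.192, 0.068]), array([84, 83, 79], dtype=uint8))]
270 [(np.float32(0.139), array([ 11.,  -3., -53.]), array([0.411, 0.198, 0.077]), array([83, 80, 78], dtype=uint8)), (np.float32(0.138), array([ 11.,   4., -53.]), array([0.413, 0.192, 0.077]), array([81, 79, 77], dtype=uint8))]
```

View pics/w2.png

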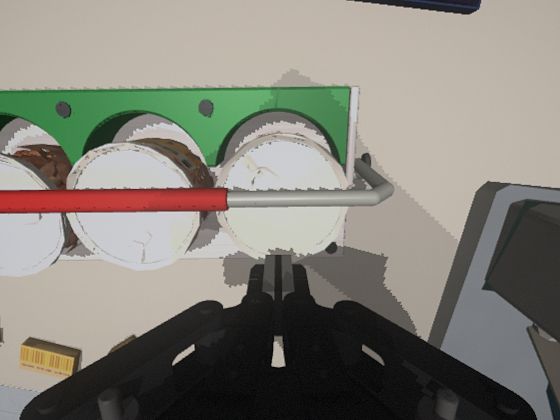

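The close wrist view shows the visible fingertips at (270,255), 38 mm short of the reported TCP. They are at z ≈ 0.062, above the lid, and the can hasn't moved. I'll back off and go 38 mm lower, judging height by the visible tips.

```bash

python3 -m creep '[[-1,-7,-1.8,0,0,0,0],[-1,-7,-1.8,0,0,0,0],[-1,-7,-1.8,0,0,0,0],[-1,0,0,0,0,0,0]]'
python3 -m creep '[[-1,0,0,-10,0,0,0],[-1,0,0,-10,0,0,0],[-1,0,0,-8,0,0,0],[-1,0,0,-7,0,0,0],[-1,0,0,0,0,0,0]]'
cat > look.py <<'E'
from h import *
o=get_obs();im,d=read_camera('wrist');P=wpts(d,o['eef_pos'],o['tool_rot']);L=(P-o['eef_pos'])@R.from_quat(np.roll(o['tool_rot'],-1)).as_matrix()
E=np.array([[.9692,.2464],[-.2464,.9692]]);O=np.array([.4255,.277])
print('tcp rack',(E@(o['eef_pos'][:2]-O)*1000).round(1),'F',(E@o['contact_force'][:2]).round(1),'z',o['eef_pos'][2])
m=(abs(L[:,:,1])<.008)&(abs(L[:,:,0]-.012)<.004)&(L[:,:,2]<.01)&(im.max(2)<100)
print('tip ztool mm',np.percentile(L[m][:,2],99)*1000,'world',np.percentile(P[m][:,2],1), 'front',np.median(L[m][:,0])*1000)
s,ds=read_camera('side');Q=pts('side',ds);q=(Q[:,:,:2]-O)@E.T
H,S,V=cv2.split(cv2.cvtColor(s,cv2.COLOR_RGB2HSV))
m=(q[:,:,0]<.03)&(q[:,:,0]>-.08)&(Q[:,:,2]>.044)&(Q[:,:,2]<.056)&(S<60)
for y in (-.076,0,.076):
    k=m&(abs(q[:,:,1]-y)<.008); print(y,'lid front x',(np.percentile(q[k][:,0],[3,10])*1000).round(1) if k.sum()>5 else None)
k=(H<6)|(H>174);k&=(S>150)&(V>90)&(abs(q[:,:,1])<.06)&(abs(q[:,:,0])<.08)&(Q[:,:,2]>.015);print('red',k.sum(),q[k].mean(0).round(4),Q[k][:,2].mean().round(4))
E
python3 look.py
```

```text
t: 7.75
eef_pos: [0.3795, 0.1867, 0.0237]
tool_rot: [0.0, 0.993, 0.121, -0.0]
contact_force: [-0.4, -0.4, -1.3]
gripper_width: 0.001
grasp_force: 0.0
t: 8.38
eef_pos: [0.3798, 0.187, -0.0119]
tool_rot: [0.0, 0.993, 0.121, -0.001]
contact_force: [1.1, -0.2, -0.9]
gripper_width: 0.004
grasp_force: 0.0
tcp rack [-66.5 -76. ] F [ 1.  -0.5] z -0.011903886205504845
tip ztool mm -40.60744618724368 world 0.02868994269635567 front 11.842005772713152
-0.076 lid front x [-79.6 -79.6]
0 lid front x [-50.1 -45.2]
0.076 lid front x [-52.5 -46.5]
red 163 [-0.0035  0.0037] 0.0839
```

```bash

python3 -m creep '[[-1,3,0.75,0,0,0,0],[-1,3,0.75,0,0,0,0],[-1,2,0.5,0,0,0,0],[-1,2,0.5,0,0,0,0],[-1,0,0,0,0,0,0]]'
python3 -m creep '[[-1,1.5,0.4,0,0,0,0],[-1,1.5,0.4,0,0,0,0],[-1,1.5,0.4,0,0,0,0],[-1,0,0,0,0,0,0]]'
python3 -m creep '[[-1,1,0.25,0,0,0,0],[-1,1,0.25,0,0,0,0],[-1,0,0,0,0,0,0]]'
python3 look.py
```

```text
t: 9.1
eef_pos: [0.3904, 0.1896, -0.0113]
tool_rot: [-0.0, 0.993, 0.121, 0.0]
contact_force: [-0.0, -1.2, 0.2]
gripper_width: -0.003
grasp_force: 0.0
t: 9.6
eef_pos: [0.395, 0.1909, -0.0113]
tool_rot: [-0.0, 0.993, 0.121, 0.0]
contact_force: [0.4, -0.6, -0.6]
gripper_width: -0.004
grasp_force: 0.1
t: 9.98
eef_pos: [0.397, 0.1913, -0.0113]
tool_rot: [-0.0, 0.993, 0.121, 0.0]
contact_force: [-0.5, 0.3, -0.6]
gripper_width: 0.003
grasp_force: 0.2
tcp rack [-48.8 -76. ] F [-0.4  0.4] z -0.011267496101705729
tip ztool mm -61.5758188960772 world 0.05031099226204058 front 11.957277360522914
-0.076 lid front x [-63.2 -62.9]
0 lid front x [-49.4 -44.7]
0.076 lid front x [-52.4 -47.5]
red 145 [-0.0036  0.0095] 0.0841
```

```bash

python3 -m creep '[[-1,1,0.25,0,0,0,0],[-1,1,0.25,0,0,0,0],[-1,0,0,0,0,0,0]]'
python3 -m creep '[[-1,0.8,0.2,0,0,0,0],[-1,0,0,0,0,0,0]]'
python3 -m creep '[[-1,0.8,0.2,0,0,0,0],[-1,0,0,0,0,0,0]]'
python3 look.py|head -1
```

```text
t: 10.45
eef_pos: [0.3987, 0.1918, -0.0113]
tool_rot: [0.0, 0.993, 0.121, -0.0]
contact_force: [-1.5, -0.2, 0.1]
gripper_width: -0.004
grasp_force: 0.7
t: 10.7
eef_pos: [0.3991, 0.192, -0.0113]
tool_rot: [0.0, 0.993, 0.121, -0.0]
contact_force: [-3.2, 1.0, 2.2]
gripper_width: -0.001
grasp_force: 1.6
t: 10.95
eef_pos: [0.3999, 0.1925, -0.0113]
tool_rot: [-0.0, 0.993, 0.121, -0.0]
contact_force: [-3.9, 1.5, 1.7]
gripper_width: -0.001
grasp_force: 2.1
tcp rack [-45.6 -75.6] F [-3.4  2.4] z -0.011343200197774565
```

```bash

python3 -m creep '[[-1,0.8,0.2,0,0,0,0],[-1,0,0,0,0,0,0]]'
python3 -m creep '[[-1,0.8,0.2,0,0,0,0],[-1,0,0,0,0,0,0]]'
python3 look.py|head -1
```

```text
t: 11.3
eef_pos: [0.4004, 0.1926, -0.0114]
tool_rot: [-0.0, 0.993, 0.121, -0.0]
contact_force: [-6.2, 2.6, 2.0]
gripper_width: 0.002
grasp_force: 2.7
t: 11.55
eef_pos: [0.401, 0.1929, -0.0114]
tool_rot: [-0.0, 0.993, 0.122, -0.001]
contact_force: [-5.6, 1.5, 2.2]
gripper_width: 0.0
grasp_force: 3.0
tcp rack [-44.5 -75.4] F [-5.1  2.9] z -0.011422193866660303
```

```bash

python3 -m creep '[[-1,-7,-1.8,0,0,0,0],[-1,-8,-2,0,0,0,0],[-1,-9,-2.3,0,0,0,0],[-1,0,0,0,0,0,0]]'
python3 look.py
python3 - <<'E'
from h import *
o=get_obs();im,d=read_camera('wrist');save('w3',im[60:330,100:500])
P=wpts(d,o['eef_pos'],o['tool_rot'])
E=np.array([[.9692,.2464],[-.2464,.9692]]);O=np.array([.4255,.277]);q=(P[:,:,:2]-O)@E.T*1000
H,S,V=cv2.split(cv2.cvtColor(im,cv2.COLOR_RGB2HSV))
g=(H>45)&(H<85)&(S>100)&(abs(P[:,:,2]-.033)<.006);print('rail x',np.percentile(q[g][:,0],[2,98]),'y min',np.percentile(q[g][:,1],1))
m=(P[:,:,2]>.044)&(P[:,:,2]<.0535)&(S<70)&(abs(q[:,:,0])<50)
for y in(-76,0):
    s=q[m&(abs(q[:,:,1]-y)<37)];f=s[abs(s[:,1]-y)<6][:,0];print(y,'x',np.percentile(f,[1,99]),'y',np.percentile(s[:,1],[1,99]))
E
```

```text
t: 12.15
eef_pos: [0.3772, 0.186, -0.0112]
tool_rot: [0.0, 0.993, 0.121, -0.0]
contact_force: [0.5, -0.3, 1.0]
gripper_width: -0.001
grasp_force: 0.0
tcp rack [-69.2 -76.3] F [ 0.4 -0.4] z -0.011245235001367912
tip ztool mm -40.48440273308344 world 0.029238226970100287 front 11.864740176168413
-0.076 lid front x [-80.  -79.9]
0 lid front x [-49.8 -44.1]
0.076 lid front x [-53.7 -47.5]
red 163 [-0.0034  0.003 ] 0.0838
rail x [19.52577447 48.97310792] y min -113.26718577978234
-76 x [-31.87708799  36.81089156] y [-109.88839759  -45.36451437]
0 x [-47.11826019  22.61490854] y [-33.39053128  33.39044687]
```

View pics/w3.png

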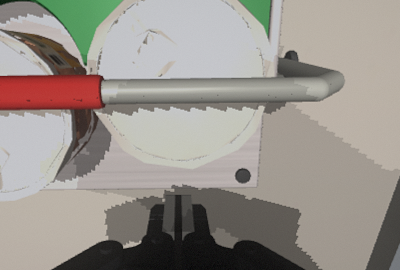

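The right can is home: it sits tight against the green pocket, and its lid's front edge at about (180,168) is well behind the middle can's. Now the middle can.

```bash

python3 -m creep '[[-1,-6.5,24.5,0,0,0,0],[-1,-6.5,24.5,0,0,0,0],[-1,-6,24.5,0,0,0,0],[-1,0,0,0,0,0,0]]'
python3 look.py|head -2
python3 -m creep '[[-1,3,0.75,0,0,0,0],[-1,3,0.75,0,0,0,0],[-1,2,0.5,0,0,0,0],[-1,2,0.5,0,0,0,0],[-1,0,0,0,0,0,0]]'
python3 -m creep '[[-1,2,0.5,0,0,0,0],[-1,2,0.5,0,0,0,0],[-1,1.5,0.4,0,0,0,0],[-1,1.5,0.4,0,0,0,0],[-1,0,0,0,0,0,0]]'
python3 look.py|head -1
```

```text
t: 12.8
eef_pos: [0.359, 0.2624, -0.011]
tool_rot: [-0.001, 0.992, 0.123, 0.0]
contact_force: [0.2, -0.1, 0.5]
gripper_width: -0.002
grasp_force: 0.0
tcp rack [-68.1   2.2] F [ 0.2 -0.2] z -0.011040225394018034
tip ztool mm -45.95499144166122 world 0.03492796218674716 front 11.876362754542255
t: 13.52
eef_pos: [0.3691, 0.2624, -0.0113]
tool_rot: [0.0, 0.993, 0.121, 0.0]
contact_force: [0.7, 0.6, -0.1]
gripper_width: 0.001
grasp_force: 0.0
t: 14.15
eef_pos: [0.3762, 0.2644, -0.0112]
tool_rot: [-0.0, 0.993, 0.121, 0.0]
contact_force: [-0.4, 0.5, 0.1]
gripper_width: -0.001
grasp_force: 0.0
tcp rack [-50.8  -0. ] F [-0.3  0.6] z -0.011236259419964513
```

```bash

python3 -m creep '[[-1,1.5,0.4,0,0,0,0],[-1,1.5,0.4,0,0,0,0],[-1,0,0,0,0,0,0]]'
python3 -m creep '[[-1,1,0.25,0,0,0,0],[-1,0.8,0.2,0,0,0,0],[-1,0,0,0,0,0,0]]'
python3 -m creep '[[-1,0.8,0.2,0,0,0,0],[-1,0,0,0,0,0,0]]'
python3 look.py|head -1
```

```text
t: 14.62
eef_pos: [0.3792, 0.2652, -0.0113]
tool_rot: [-0.0, 0.993, 0.121, 0.0]
contact_force: [0.6, 0.1, 0.7]
gripper_width: -0.003
grasp_force: 0.1
t: 15.0
eef_pos: [0.3809, 0.2655, -0.0113]
tool_rot: [-0.0, 0.993, 0.121, 0.0]
contact_force: [-0.1, -0.6, 0.3]
gripper_width: 0.001
grasp_force: 0.2
t: 15.25
eef_pos: [0.3815, 0.2656, -0.0113]
tool_rot: [0.0, 0.993, 0.121, -0.0]
contact_force: [-0.6, -0.7, -0.0]
gripper_width: 0.0
grasp_force: 0.7
tcp rack [-45.5  -0.2] F [-0.7 -0.6] z -0.011293854763623129
```

```bash

python3 -m creep '[[-1,0.8,0.2,0,0,0,0],[-1,0,0,0,0,0,0]]'
python3 -m creep '[[-1,0.8,0.2,0,0,0,0],[-1,0,0,0,0,0,0]]'
python3 look.py|head -1
```

```text
t: 15.6
eef_pos: [0.3821, 0.2656, -0.0114]
tool_rot: [0.0, 0.993, 0.121, -0.0]
contact_force: [-2.4, -1.3, 2.4]
gripper_width: 0.003
grasp_force: 1.4
t: 15.85
eef_pos: [0.3824, 0.2655, -0.0115]
tool_rot: [0.001, 0.993, 0.121, -0.001]
contact_force: [-4.6, -3.7, 3.1]
gripper_width: -0.003
grasp_force: 2.5
tcp rack [-44.6  -0.5] F [-5.4 -2.4] z -0.011465006612056988
```

```bash

python3 -m creep '[[-1,-7,-1.8,0,0,0,0],[-1,-9,-2.3,0,0,0,0],[-1,-9,-2.3,0,0,0,0],[-1,0,0,0,0,0,0]]'
python3 -m creep '[[-1,-6.3,24.5,0,0,0,0],[-1,-6.3,24.5,0,0,0,0],[-1,-6.3,24.5,0,0,0,0],[-1,0,0,0,0,0,0],[-1,0,0,0,0,0,0]]'
cat > look2.py <<'E'
from h import *
o=get_obs();im,d=read_camera('wrist')
P=wpts(d,o['eef_pos'],o['tool_rot'])
E=np.array([[.9692,.2464],[-.2464,.9692]]);O=np.array([.4255,.277]);q=(P[:,:,:2]-O)@E.T*1000
print('tcp',E@(o['eef_pos'][:2]-O)*1000)
H,S,V=cv2.split(cv2.cvtColor(im,cv2.COLOR_RGB2HSV))
m=(P[:,:,2]>.044)&(P[:,:,2]<.0535)&(S<70)&(abs(q[:,:,0])<60)
for y in(-76,0,76):
    s=q[m&(abs(q[:,:,1]-y)<37)]
    f=s[abs(s[:,1]-y)<6][:,0]
    if len(f)>20: print(y,'x',np.percentile(f,[1,99]),'y',np.percentile(s[:,1],[1,99]))
save('w_last',im)
E
python3 look2.py
```

```text
t: 16.45
eef_pos: [0.3574, 0.2595, -0.0112]
tool_rot: [0.0, 0.993, 0.122, -0.0]
contact_force: [0.3, 0.3, 0.6]
gripper_width: 0.001
grasp_force: 0.0
t: 17.08
eef_pos: [0.3395, 0.3322, -0.0114]
tool_rot: [0.001, 0.993, 0.121, -0.0]
contact_force: [0.5, 0.4, -0.8]
gripper_width: 0.005
grasp_force: 0.0
tcp [-69.74165711  74.71714572]
0 x [-32.68519097  36.81116378] y [-29.93318039  33.32033744]
76 x [-58.36765573  19.09160048] y [ 41.10985034 107.36410181]
```

```bash

python3 -m creep '[[-1,3,0.75,0,0,0,0],[-1,3,0.75,0,0,0,0],[-1,2,0.5,0,0,0,0],[-1,2,0.5,0,0,0,0],[-1,0,0,0,0,0,0]]'
python3 -m creep '[[-1,2,0.5,0,0,0,0],[-1,2,0.5,0,0,0,0],[-1,2,0.5,0,0,0,0],[-1,2,0.5,0,0,0,0],[-1,0,0,0,0,0,0]]'
python3 -m creep '[[-1,1.5,0.4,0,0,0,0],[-1,1.5,0.4,0,0,0,0],[-1,1,0.25,0,0,0,0],[-1,0,0,0,0,0,0]]'
python3 look.py|head -1
```

```text
t: 17.75
eef_pos: [0.3495, 0.3358, -0.0113]
tool_rot: [-0.0, 0.993, 0.121, 0.0]
contact_force: [0.4, -0.4, 0.3]
gripper_width: 0.001
grasp_force: 0.0
t: 18.38
eef_pos: [0.3577, 0.3379, -0.0112]
tool_rot: [-0.0, 0.993, 0.121, 0.0]
contact_force: [0.0, -1.0, -0.0]
gripper_width: -0.001
grasp_force: 0.0
t: 18.88
eef_pos: [0.3614, 0.3389, -0.0113]
tool_rot: [-0.0, 0.993, 0.121, 0.0]
contact_force: [-1.4, 0.1, -0.2]
gripper_width: -0.004
grasp_force: 0.3
tcp rack [-46.9  75.7] F [-1.4  0.4] z -0.011256455039093796
```

```bash

python3 -m creep '[[-1,1,0.25,0,0,0,0],[-1,0.8,0.2,0,0,0,0],[-1,0,0,0,0,0,0]]'
python3 -m creep '[[-1,0.8,0.2,0,0,0,0],[-1,0,0,0,0,0,0]]'
python3 -m creep '[[-1,0.8,0.2,0,0,0,0],[-1,0,0,0,0,0,0]]'
python3 look.py|head -1
```

```text
t: 19.35
eef_pos: [0.3626, 0.3396, -0.0113]
tool_rot: [-0.0, 0.993, 0.121, -0.0]
contact_force: [-3.6, 1.6, 2.1]
gripper_width: 0.004
grasp_force: 1.9
t: 19.6
eef_pos: [0.363, 0.3398, -0.0113]
tool_rot: [-0.0, 0.993, 0.122, -0.0]
contact_force: [-5.6, 0.8, 2.5]
gripper_width: 0.001
grasp_force: 2.6
t: 19.85
eef_pos: [0.363, 0.3398, -0.0113]
tool_rot: [0.0, 0.993, 0.122, -0.001]
contact_force: [-6.9, 0.3, 4.7]
gripper_width: -0.003
grasp_force: 3.7
tcp rack [-45.1  76.3] F [-6.6  2. ] z -0.011323398036426499
```

All three cans are home by feel. I'll back off, rise, look, and cross over to behind the bar, above the gap between the middle and left cans.

```bash

python3 -m creep '[[-1,-8,-2,0,0,0,0],[-1,-9,-2.3,0,0,0,0],[-1,-9,-2.3,0,0,0,0],[-1,0,0,35,0,0,0],[-1,0,0,45,0,0,0]]'
python3 -m creep '[[-1,0,0,25,0,0,0],[-1,0,0,0,0,0,0]]'
python3 look2.py; python3 look.py
python3 -m creep '[[-1,25,-4,0,0,0,0],[-1,25,-4,0,0,0,0],[-1,26,-4,0,0,0,0],[-1,26,-4,0,0,0,0],[-1,0,0,0,0,0,0]]'
python3 look.py
```

```text
t: 20.58
eef_pos: [0.3376, 0.3321, 0.0689]
tool_rot: [0.001, 0.993, 0.121, -0.001]
contact_force: [1.4, -0.0, 0.3]
gripper_width: -0.001
grasp_force: 0.0
t: 20.82
eef_pos: [0.3396, 0.3339, 0.0954]
tool_rot: [-0.001, 0.993, 0.121, 0.002]
contact_force: [-0.4, -0.4, -0.7]
gripper_width: -0.006
grasp_force: 0.0
tcp [-69.22327869  76.30102133]
-76 x [-32.32856214  36.62409635] y [-109.98404306  -43.75912699]
0 x [-33.02300129  36.50309098] y [-31.63066225  32.90594628]
76 x [-33.3408236   35.92449761] y [ 42.57984623 107.37444232]
tcp rack [-70.   75.6] F [-0.2 -0.6] z 0.09412782952229329
tip ztool mm -40.20713562954511 world 0.1343566165322363 front 11.837723443580494
-0.076 lid front x [-35.4 -30.2]
0 lid front x [-35.1 -32.3]
0.076 lid front x [-37.1 -35.6]
red 157 [-0.0038  0.002 ] 0.0841
t: 21.6
eef_pos: [0.4418, 0.3157, 0.0921]
tool_rot: [0.001, 0.993, 0.12, -0.001]
contact_force: [-1.5, -0.9, -0.3]
gripper_width: 0.002
grasp_force: 0.0
tcp rack [25.3 33.5] F [-1.6 -0.5] z 0.0920691354280522
tip ztool mm -40.52056809047022 world 0.13257277636045764 front 11.867258037967146
-0.076 lid front x [-34.5 -30.1]
0 lid front x [-34.5 -31.9]
0.076 lid front x [-35.9 -31.2]
red 161 [-0.0031  0.004 ] 0.0833
```

View pics/w_last.png

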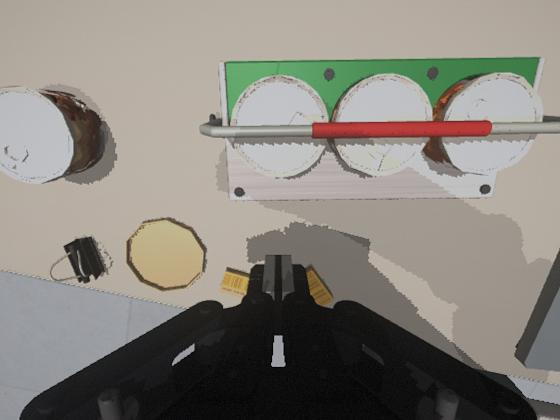

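The wrist view shows all three lids at (280,125), (383,125) and (490,122) seated evenly in the green pockets, with the bar still raised. The tool is now behind the bar, so I lower it.

```bash

python3 -m creep '[[-1,-0.7,3,-20,0,0,0],[-1,0,0,-20,0,0,0],[-1,0,0,-16,0,0,0],[-1,0,0,-12,0,0,0],[-1,0,0,0,0,0,0]]'
python3 look.py
python3 -m creep '[[-1,-5,-1.3,0,0,0,0],[-1,-5,-1.3,0,0,0,0],[-1,-5,-1.3,0,0,0,0],[-1,-5,-1.3,0,0,0,0],[-1,0,0,0,0,0,0]]'
python3 look.py
```

```text
t: 22.32
eef_pos: [0.4393, 0.3196, 0.0246]
tool_rot: [0.001, 0.993, 0.121, -0.001]
contact_force: [-0.5, 0.6, 0.4]
gripper_width: 0.001
grasp_force: 0.0
tcp rack [23.9 37.9] F [-0.3  0.7] z 0.02460002197762405
tip ztool mm -8.898336310392505 world 0.03346878745749948 front 11.876173410648414
-0.076 lid front x [-35.2 -30.8]
0 lid front x [-35.5 -31.3]
0.076 lid front x [-36.  -30.6]
red 170 [-0.0031  0.0042] 0.0833
t: 23.05
eef_pos: [0.4194, 0.3146, 0.0258]
tool_rot: [0.0, 0.993, 0.121, -0.0]
contact_force: [0.3, -0.6, -0.3]
gripper_width: 0.002
grasp_force: 0.0
tcp rack [ 3.3 38. ] F [ 0.1 -0.6] z 0.025772821242908667
tip ztool mm -20.642487833541647 world 0.046408434975570366 front 11.857037333745872
-0.076 lid front x [-35.5 -30.5]
0 lid front x [-35.6 -33.3]
0.076 lid front x [-36.  -31.5]
red 168 [-0.0171  0.0045] 0.0807
```

```bash

python3 -m creep '[[-1,-5,-1.3,0,0,0,0],[-1,-5,-1.3,0,0,0,0],[-1,-5,-1.3,0,0,0,0],[-1,-4,-1,0,0,0,0],[-1,0,0,0,0,0,0]]'
python3 look.py
python3 -m creep '[[-1,-4,-1,0,0,0,0],[-1,-3,-0.8,0,0,0,0],[-1,0,0,0,0,0,0]]'
python3 look.py
```

```text
t: 23.78
eef_pos: [0.4004, 0.3097, 0.0257]
tool_rot: [0.0, 0.993, 0.121, -0.0]
contact_force: [0.5, -0.3, -0.1]
gripper_width: 0.001
grasp_force: 0.0
tcp rack [-16.2  37.9] F [ 0.4 -0.4] z 0.025724743023990054
tip ztool mm -40.262350772772585 world 0.0659796899225177 front 11.8483485386695
-0.076 lid front x [-34.6 -30.4]
0 lid front x [-36.3 -32.9]
0.076 lid front x [-36.3 -30.8]
red 181 [-0.0365  0.0036] 0.0699
t: 24.25
eef_pos: [0.3935, 0.308, 0.0257]
tool_rot: [0.0, 0.993, 0.121, -0.0]
contact_force: [0.5, 0.1, -0.1]
gripper_width: 0.001
grasp_force: 0.0
tcp rack [-23.4  37.9] F [ 0.5 -0.1] z 0.025704399448160567
tip ztool mm -39.972579558821195 world 0.06567313989696814 front 11.86648844019918
-0.076 lid front x [-25.3 -21.3]
0 lid front x [-22.2 -19.9]
0.076 lid front x [-35.8 -23.1]
red 180 [-0.0425  0.0032] 0.0642
```

```bash

python3 -m creep '[[-1,1,0.2,12,0,0,0],[-1,0,0,14,0,0,0],[-1,-14,-3.5,0,0,0,0],[-1,-14,-3.5,0,0,0,0],[-1,0,0,0,0,0,0]]'
python3 -m creep '[[-1,0,0,-12,0,0,0],[-1,0,0,-12,0,0,0],[-1,0,0,-6,0,0,0],[-1,0,0,-6,0,0,0],[-1,0,0,0,0,0,0]]'
python3 look.py
```

```text
t: 24.98
eef_pos: [0.365, 0.3005, 0.0514]
tool_rot: [0.001, 0.993, 0.122, -0.001]
contact_force: [0.7, -0.9, 0.1]
gripper_width: -0.001
grasp_force: 0.0
t: 25.6
eef_pos: [0.3566, 0.2982, 0.0125]
tool_rot: [0.004, 0.992, 0.123, -0.008]
contact_force: [-25.5, -2.4, 10.8]
gripper_width: 0.001
grasp_force: 12.6
tcp rack [-61.6  37.5] F [-25.3   4. ] z 0.012486657340388133
tip ztool mm -39.71409112078362 world 0.0520139229817285 front 11.881170986003838
-0.076 lid front x [-52.5 -48.3]
0 lid front x [-35.6 -35.3]
0.076 lid front x [-54.5 -53.5]
red 144 [-0.0518 -0.0071] 0.0484
```

```bash

python3 -m creep '[[-1,-6,-1.5,4,0,0,0],[-1,0,0,18,0,0,0],[-1,0,0,12,0,0,0],[-1,0,0,0,0,0,0]]'
python3 look.py
python3 - <<'E'
from h import *
im,d=read_camera('side');c=im[195:305,120:280];cv2.imwrite('pics/s3.png',cv2.resize(c[:,:,::-1],None,fx=4.8,fy=4.8,interpolation=cv2.INTER_CUBIC))
E
```

```text
t: 26.2
eef_pos: [0.3627, 0.3006, 0.0512]
tool_rot: [-0.001, 0.993, 0.12, 0.002]
contact_force: [0.1, -0.2, -0.7]
gripper_width: 0.002
grasp_force: 0.0
tcp rack [-55.1  38.4] F [ 0.1 -0.3] z 0.051208911448245964
tip ztool mm -40.11697210710592 world 0.0913652925257423 front 11.842390378268647
-0.076 lid front x [-52.2 -48.4]
0 lid front x [-35.9 -34.2]
0.076 lid front x [-53.3 -51. ]
red 196 [-0.0514  0.0032] 0.0488
```

View pics/s3.png

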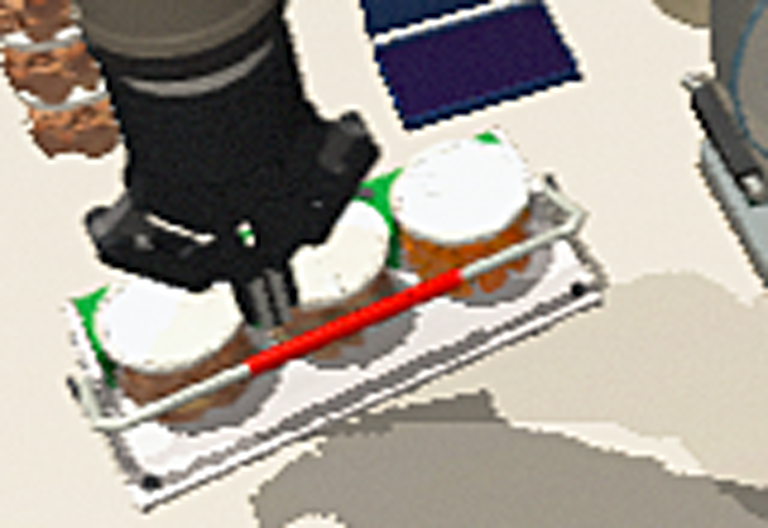

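The side crop shows the bar partly down, from (95,425) to (580,215), clear of the cans. I'll go over its centre line and press down.

```bash

python3 -m creep '[[-1,5,1.2,0,0,0,0],[-1,0,0,-14,0,0,0],[-1,0,0,-14,0,0,0],[-1,0,0,-7,0,0,0],[-1,0,0,0,0,0,0]]'
python3 -m creep '[[-1,0,0,-4,0,0,0],[-1,0,0,-4,0,0,0],[-1,0,0,-4,0,0,0],[-1,0,0,0,0,0,0]]'
python3 look.py
```

```text
t: 26.98
eef_pos: [0.3653, 0.3007, 0.0138]
tool_rot: [0.0, 0.993, 0.121, -0.001]
contact_force: [-0.2, 0.3, 0.5]
gripper_width: -0.001
grasp_force: 0.0
t: 27.48
eef_pos: [0.3659, 0.3009, 0.0025]
tool_rot: [0.0, 0.993, 0.121, -0.0]
contact_force: [-0.1, -0.1, 0.1]
gripper_width: 0.0
grasp_force: 0.0
tcp rack [-51.9  37.9] F [-0.1 -0.1] z 0.0025029482690780563
tip ztool mm -40.168462020512116 world 0.04266848301434913 front 11.857616412339823
-0.076 lid front x [-35.5 -29.5]
0 lid front x [-36.2 -35.5]
0.076 lid front x [-37.1 -35.7]
red 155 [-0.057  -0.0007] 0.036
```

Going down smoothly. I'll continue to the stop.

```bash

python3 -m creep '[[-1,0,0,-3,0,0,0],[-1,0,0,-3,0,0,0],[-1,0,0,-2,0,0,0],[-1,0,0,0,0,0,0]]'
python3 -m creep '[[-1,0,0,-1.5,0,0,0],[-1,0,0,0,0,0,0]]'
python3 -m creep '[[-1,0,0,-1.5,0,0,0],[-1,0,0,0,0,0,0]]'
python3 look.py
```

```text
t: 28.08
eef_pos: [0.3659, 0.301, -0.0052]
tool_rot: [0.0, 0.993, 0.121, 0.0]
contact_force: [-1.5, -1.1, 4.5]
gripper_width: 0.001
grasp_force: 2.0
t: 28.32
eef_pos: [0.366, 0.3011, -0.0057]
tool_rot: [0.0, 0.993, 0.121, 0.0]
contact_force: [-3.6, -3.1, 18.6]
gripper_width: 0.0
grasp_force: 9.6
t: 28.58
eef_pos: [0.3661, 0.3012, -0.0061]
tool_rot: [0.001, 0.993, 0.121, 0.001]
contact_force: [-7.1, -6.7, 35.0]
gripper_width: 0.003
grasp_force: 17.7
tcp rack [-51.6  38. ] F [-8.5 -4.8] z -0.006071191578513935
tip ztool mm -40.33508651156465 world 0.03427138743333854 front 11.854655202402284
-0.076 lid front x [-34.2 -29.2]
0 lid front x None
0.076 lid front x [-37.7 -36.6]
red 141 [-0.0581 -0.0005] 0.029
```

The bar is on its stop. Coming away.

```bash

python3 -m creep '[[-1,0,0,10,0,0,0],[-1,0,0,25,0,0,0],[-1,0,0,45,0,0,0],[-1,-5,0,45,0,0,0],[-1,0,0,40,0,0,0]]'
python3 -m creep '[[-1,0,0,20,0,0,0],[-1,0,0,0,0,0,0],[-1,0,0,0,0,0,0]]'
python3 look.py; python3 look2.py
python3 - <<'E'
from h import *
im,d=read_camera('side');c=im[195:345,110:290];cv2.imwrite('pics/s4.png',cv2.resize(c[:,:,::-1],None,fx=4,fy=4,interpolation=cv2.INTER_CUBIC))
E
```

```text
t: 29.3
eef_pos: [0.3606, 0.3011, 0.1582]
tool_rot: [-0.0, 0.993, 0.121, 0.0]
contact_force: [0.5, -0.9, 0.7]
gripper_width: -0.002
grasp_force: 0.0
t: 29.68
eef_pos: [0.3606, 0.3004, 0.1758]
tool_rot: [0.0, 0.993, 0.121, -0.001]
contact_force: [-1.1, 0.2, -1.0]
gripper_width: -0.002
grasp_force: 0.0
tcp rack [-57.2  38.7] F [-1.   0.5] z 0.17575258894099083
tip ztool mm -40.188174868133494 world 0.2159222342782802 front 11.86579271899088
-0.076 lid front x [-34.2 -30. ]
0 lid front x [-34.9 -29.8]
0.076 lid front x [-36.3 -30.3]
red 162 [-0.0578  0.004 ] 0.0291
tcp [-57.386827    38.76532446]
-76 x [-32.52288806  36.30287996] y [-110.42130654  -43.46696591]
0 x [-32.98686458  35.93771297] y [-32.42843958  33.82000417]
76 x [-33.53801215  36.25260987] y [ 41.82651964 108.10728663]
```

View pics/s4.png

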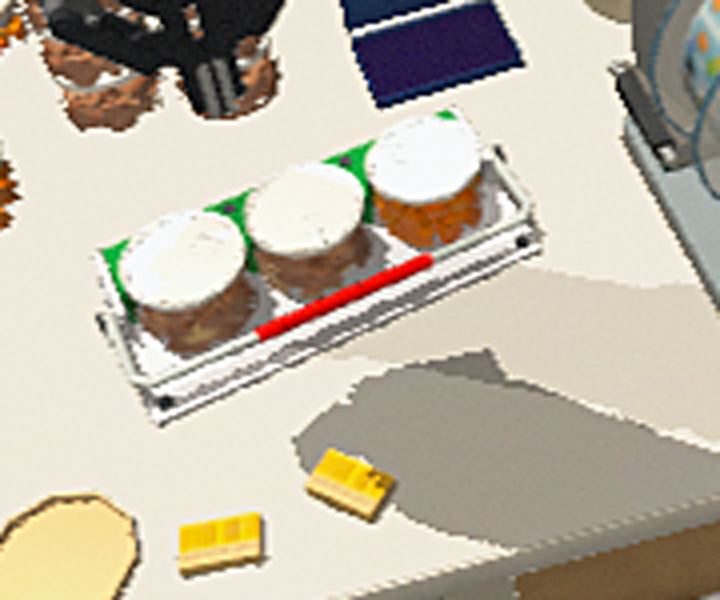

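The side crop shows the bar down with its sleeve at (260,335)–(432,260), the three cans seated, the pads untouched and the tool clear.

```bash
python3 -c "
from station import *
print(hand_in())"
```

```text
the job is handed in; nothing more can be done
None
```

I pushed the three cans home from right to left, swung the keeper bar down to its stop and brought the tool clear. The job is handed in; the system returned no verdict, but the last camera check showed the cans seated and the bar closed.

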